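# Fit the keyed waist post into the robot arm's drive hub and hold it home

### The arm

A 7-joint arm with a two-finger parallel gripper is mounted at the origin on the work surface. World frame = base frame: x ahead of the robot, y to its left, z up, the work surface at z = 0. Lengths are in m, angles in degrees, forces in N, time in s.
With the tool pointing down it reaches from about 0.35 to 0.775 m from the base axis. Payload 3.1 kg.
Tool frame: the origin (TCP) lies on the centre line of the jaws, within the pads' length; the fingertips stand 17 mm ahead of it and the grasp point (between the pads) lies 2 mm behind it (robot.tip_reach is the distance from the TCP to the fingertips, in m); z points along the fingers, y is the direction in which the jaws open and shut (so a half turn about z gives the same grasp; the last joint's range is limited). The gripper opens to 85 mm and grips with 20 to 120 N. Pads are 22 mm wide; open, the fingers measure 114 mm over their backs; the gripper's body (76 mm by 85 mm) begins 54 mm behind the grasp point. The pads swing forward as they close: fully open they stand 13 mm farther back than shut.
Start: joints at [-73.207, 17.813, 0.802, 86.603, -0.252, 75.585, -1.558], TCP at [0.181, 0.519, 0.213] pointing down, gripper open.
Joint ranges: [-154.91, 154.91], [-16.99, 109.72], [-72.82, 74.43], [7.12, 147.25], [-82.49, 262.49], [11.32, 116.49], [-174.64, 174.64]. Speed limits (degrees/s): [159.86, 159.86, 180, 180, 180, 180, 180].

### API

Orientations are given as [roll, pitch, yaw] about the fixed x, y, z axes, in that order (R = Rz(yaw) Ry(pitch) Rx(roll)).
In Python, from station import robot, fingers, vision, workorder, recognise gives the robot as it stands. Calls block until the motion is done:
- robot.move_to(position, orientation): joint-space move of the TCP to a pose.
- robot.line_to(position, orientation=None, velocity=0.15, f_stop=None): straight line of the TCP; orientation=None keeps the orientation; velocity is the mean speed in m/s. With f_stop (N) it stops when the force on the tool has changed by that much, and returns True; else False.
- robot.move_j(angles): joint-space move.
- fingers.gripper_to(opening, force=None): opening from 0.0 (shut) to 1.0 (fully open); force is the grip in N (None keeps the last); returns when the fingers have stopped.
- robot.pause(seconds).
- robot.inverse_kinematics(position, orientation): joint angles nearest the present ones, or None.
- vision.grab_frame(name): name is "scene" or "top" or "wrist"; returns the picture (384x512x3 uint8, red, green, blue); there is no depth.
- vision.calibration(name): a dict with "mtx" (3x3 intrinsics, pixels), "extrinsics" (4x4, takes a point from world to camera coordinates); the wrist camera has in their place "T_tool_cam" (4x4, takes a point from camera to tool coordinates, whose origin is the TCP and whose axes are the flange's). Camera axes: x right, y up, looking along -z (the intrinsics and any distortion apply to the point x, -y, -z); pixel columns grow to the right and rows downward; lengths in m; the calibration is good to about 2 mm. A picture is of the moment at which its call begins: read the wrist's pose just before it. calibration takes no time and is no camera call.
A pose or a line that the arm cannot do raises robot.PlanningError and nothing moves.
- workorder.close_job(): hands the job in, once; it reports no verdict.
Trained networks look in the newest picture that a camera, given by its name, has taken for a name from the list of things; names that differ only in an ending like _2 or _b are one class to them, and where a whole thing is asked for, a point or a joint stands for the part that bears it (a point fixed in the world has none). Each returns a list of dicts, best first, with "p" (0 to 1); they miss things now and then, are a little off and sometimes report something else, mostly with a low value. They report only what shows in the picture. A call takes as long as a camera call. They do not tell look-alikes from the thing itself.
- recognise(label, camera): "rect" ([centre column, centre row, width, height] in pixels, round what is visible of it).
Readings, each from a call of its own:
- robot.current_time_s(): time.
- robot.current_joint_positions(): joint angles.
- robot.current_dq(): joint speeds.
- robot.current_joint_torque(): joint torques, N m.
- robot.current_tool_pos(): TCP position.
- robot.current_eef_rot(): TCP orientation.
- robot.current_contact_force(): force on the tool from outside, world axes, zero at the start.
- robot.current_torque(): the same for the moment, N m.
- robot.current_finger_gap(): opening from 0.0 (shut) to 1.0 (fully open).
Only numpy, scipy, OpenCV 4.12 (cv2) and the standard library are available. Lean on these libraries where they do the work, as an engineer would, in place of code of your own. Each camera call takes 0.05 s, during which the arm holds its last target.

### The job

Lift the waist post (the one with the key and the flat eye lug) up off its forked hook and put it into the hub of the waist drive, turning it until its key slips into the keyway, and push it fully home until its collar sits flush on the hub. A spring in the hub pushes back, so finish while still holding the post and keeping it pressed home: I will tighten the grub screw while you hold it. Leave the plain post and the other things on the table where they are.

Things in the scene. Friction and masses are not known exactly. Their poses are not given: they have to be found in the camera images.
- waist_post: The part to fit: bare steel post, 0.5 to 0.7 kg, hanging upright by its collar in one of the stand's two forks. Origin: centre of the collar's underside; z up, x to the key's side. Collar 52 mm diameter, 8 mm thick (z 0 to +8). Flat eye lug above, shaft with key below. Hangs with the key away from the robot, x within 20 degrees of the stand's x.
- post_lug (a point): Where to grip the waist post: middle of its flat upright eye lug, 32 mm above the collar's underside, on the axis. Lug 40 mm wide along x, 20 mm thick along y (flat faces at y = +-10), from the collar's top up to a rounded top 22 mm above this point; small bushed cross hole along y. Same axes as the post.
- post_tip (a point): Lower tip of the waist post's shaft, 62 mm below the collar's underside. Shaft 24 mm diameter; the lowest 8 mm taper to 14 mm diameter at the tip.
- post_key (a point): Outer lower end of the waist post's key: dark steel bar 8 mm wide standing out on the shaft's +x side to 16 mm from the axis, from 40 mm (this point) up to 6 mm below the collar's underside. The 22 mm of shaft below it is plain and enters the bore first; a key not over the keyway lands on the hub face with the collar 40 mm above it.
- hub_face (a point): Centre of the top face of the waist drive's upright hub (bare aluminium, 48 mm diameter, 90 mm above the table, the highest part of the drive); z up, x towards the keyway. Round bore 25.8 mm diameter on this axis. Hub sits in a grey toothed wheel, 100 mm diameter, its top 27 mm below. The worm gear is self-locking: hub and keyway do not turn when the post is turned by hand.
- keyway (a point): Middle of the keyway's outer wall at the hub face: a slot 10 mm wide along the bore, out to 17 mm from the axis, full depth, open at the face and seen from above as a notch. It points away from the robot (world +x) to within 55 degrees. Same axes as hub_face.
- spring_top (a point): Top of the steel spring cup deep in the bore, 54 mm below the hub face. The shaft tip meets it when the collar is 8 mm above the face; it pushes up with 9 N at first touch, about 15.5 N with the collar home. Let go, the post rises about 8 mm.
- drive: The waist drive: fixed aluminium base plate 200 mm along x, 190 mm along y, 8 mm thick, origin on the table under the hub's axis; black bearing housing under the wheel; worm and gearmotor (37 mm diameter, top 73 mm above the table) lie along y on its -x side.
- stand: Parts stand, fixed: grey steel foot 130 mm along x, 270 mm along y, 8 mm thick, origin on the table under its centre. Two forked hooks of 8 mm rod; uprights at x = +48 mm, at the side away from the robot. Prong ends at x = -37 mm turn up to 104 mm above the table; nothing of the stand is higher.
- fork0 (a point): Middle of the stand's left fork (its +y side, 62 mm from the centre), at the height of the prong tops, 94 mm above the table. Two prongs run along the stand's x at 19 mm either side, 30 mm free between them. A post's collar rests on them. The waist post hangs in either fork, the plain post in the other.
- fork1 (a point): The same point of the right fork (-y side).
- plain_post: Another steel post, in the other fork, to be left alone: same collar (52 mm, 8 mm thick), but a round stub 22 mm diameter, 30 mm tall above it and a keyless 16 mm shaft 50 mm long below. Origin: centre of the collar's underside.
- driver: Screwdriver with a black handle, 170 mm long, lying about along x on the table between stand and drive; origin under its middle. Leave alone.
- cup: Red plastic cup, 72 mm diameter, 95 mm tall, on the table beyond the stand; origin at the centre of its foot. Leave alone.
- spool: Small black filament spool, 130 mm diameter, 50 mm tall, lying flat on the table beyond the drive; origin at the centre of its underside. Leave alone.
Things that resemble listed ones, but are neither listed nor needed, are in the scene too. Leave any green look-alike of the waist_post alone.

How it is judged (in metres and radians):
On the way:
1. the waist post is lifted in the grip, up off its forked hook (z of waist_post in the frame of stand above 0.11 m and contact force between waist_post and stand below 0.05 N and contact force between the fingers and waist_post above 1 N), for 0.1 s.
At the end, for the whole second after the job is handed in: The waist post stands in the hub with its key in the keyway: collar within 2.5 mm of the hub face, axis within 3 mm of the bore axis, key within 0.2 rad of the keyway, upright within 0.07 rad, at rest, and still held in the fingers against the spring (z of waist_post in the frame of hub_face between -0.003 and 0.0025 m and horizontal distance between waist_post and hub_face below 0.003 m and angle between the x axis of waist_post and the x axis of hub_face, either way round below 0.2 rad and angle between waist_post's own z axis and vertical below 0.07 rad and contact force between the fingers and waist_post above 1 N and linear speed of waist_post below 0.02 m/s); the arm keeps its last pose, push and grip.
It fails at once if the plain post is moved by more than 20 mm (distance of plain_post from where it was at the start of the episode above 0.02 m).
It fails at once if the screwdriver is moved by more than 30 mm (distance of driver from where it was at the start of the episode above 0.03 m).
It fails at once if the cup is moved by more than 30 mm (distance of cup from where it was at the start of the episode above 0.03 m).
It fails at once if the spool is moved by more than 30 mm (distance of spool from where it was at the start of the episode above 0.03 m).
It also fails if it takes over 48 s, if anything falls off the work surface, if the arm or the gripper's body presses on something with over 40 N, if the wrist force passes 120 N, or if a joint passes its speed limit or range.

## Working session

There is one attempt and no reset: what is moved stays moved. The work goes in short steps, each a Python script; the robot and the scene stay as the last script left them, time stands still between calls to the robot, and variables do not carry over. Pictures are saved under pics/ and viewed, and the job is handed in when it is done.

```bash
ls; mkdir -p pics; cat > h.py <<'E'
from station import robot, fingers, vision, workorder, recognise
import numpy as np, cv2
from scipy.spatial.transform import Rotation as R
def save(n,f):
    im=vision.grab_frame(n); cv2.imwrite(f,im[:,:,::-1]); return im
def toolT():
    T=np.eye(4);T[:3,3]=robot.current_tool_pos();T[:3,:3]=R.from_euler('xyz',robot.current_eef_rot(),degrees=True).as_matrix();return T
def cam(n,T=None):
    c=vision.calibration(n); K=np.array(c['mtx'])
    d=np.array(c.get('dist',c.get('distortion',np.zeros(5))),float)
    E=np.array(c['extrinsics']) if 'extrinsics' in c else np.linalg.inv(T@np.array(c['T_tool_cam']))
    return K,d,E
def proj(P,c):
    K,d,E=c; P=np.atleast_2d(P); q=(E[:3,:3]@P.T).T+E[:3,3]; q=q*[1,-1,-1]
    return cv2.projectPoints(q,np.zeros(3),np.zeros(3),K,d)[0][:,0]
def unproj(uv,z,c):
    K,d,E=c; u=cv2.undistortPoints(np.array(uv,float).reshape(-1,1,2),K,d)[:,0]
    out=[]
    M=np.linalg.inv(E)
    for a in u:
        r=M[:3,:3]@np.array([a[0],-a[1],-1]); o=M[:3,3]; out.append(o+r*(z-o[2])/r[2])
    return np.array(out)
E
python3 - <<'E'
from h import *
for n in ['scene','top','wrist']:
    print(n,vision.calibration(n))
    save(n,f'pics/{n}0.png')
for n in ['scene','top']:
  c=cam(n)
  for l in ['waist_post','post_lug','post_tip','post_key','hub_face','keyway','drive','stand','fork0','fork1','plain_post','driver','cup','spool']:
    try:
        for r in recognise(l,n)[:3]: print(n,l,np.round(r['rect']),round(r['p'],2))
    except Exception as e: print(l,e)
print(robot.current_time_s(),robot.current_contact_force())
E
```

```text
pics
scene {'mtx': array([[393.55685723,   0.        , 252.96342701],
       [  0.        , 393.55685723, 199.21685406],
       [  0.        ,   0.        ,   1.        ]]), 'extrinsics': array([[-0.80280994,  0.59609458,  0.01294036,  0.43257962],
       [-0.45468692, -0.62611548,  0.63343446,  0.23039836],
       [ 0.38568901,  0.50264367,  0.77368814, -1.36574359],
       [ 0.        ,  0.        ,  0.        ,  1.        ]])}
top {'mtx': array([[406.55405088,   0.        , 251.2747567 ],
       [  0.        , 406.55405088, 186.3993732 ],
       [  0.        ,   0.        ,   1.        ]]), 'extrinsics': array([[ 0.01456774, -0.99972146,  0.01856856,  0.020561  ],
       [ 0.99668153,  0.01600582,  0.07981061, -0.60341238],
       [-0.08008558,  0.01734428,  0.99663708, -1.14613091],
       [ 0.        ,  0.        ,  0.        ,  1.        ]])}
wrist {'mtx': array([[324.23751306,   0.        , 259.17597995],
       [  0.        , 324.23751306, 192.14771845],
       [  0.        ,   0.        ,   1.        ]]), 'T_tool_cam': array([[-2.67588659e-04,  9.54633633e-01,  2.97782733e-0
[... 1455 characters left out ...]
 0.7
top post_lug [258. 204.  20.  20.] 0.65
top post_tip [259. 203.  20.  22.] 0.82
top post_tip [204. 199.  15.  17.] 0.63
top post_key [205. 199.  19.  20.] 0.8
top post_key [257. 200.  17.  17.] 0.8
top hub_face [340. 238.  39.  35.] 0.61
top hub_face [205. 201.  22.  16.] 0.56
top keyway [340. 236.  36.  32.] 0.87
top keyway [204. 199.  22.  17.] 0.59
top drive [338. 235.  68.  78.] 0.6
top stand [186. 202.  94.  47.] 0.83
top fork0 [186. 199.  98.  49.] 0.87
top fork1 [186. 199.  98.  49.] 0.87
top plain_post [159. 196.  19.  18.] 0.88
top driver [259. 269.  10.  29.] 0.66
top cup [233. 124.  25.  26.] 0.57
top spool [347. 127.  48.  47.] 0.59
1.55 [ 0.62059162  0.56822245 -0.60171439]
```

```bash
python3 - <<'E'
import cv2
a=cv2.imread('pics/scene0.png')[100:330,120:380];b=cv2.imread('pics/top0.png')[90:290,130:400]
cv2.imwrite('pics/sc.png',cv2.resize(a,None,fx=2.6,fy=2.6,interpolation=2));cv2.imwrite('pics/tc.png',cv2.resize(b,None,fx=2.9,fy=2.9,interpolation=2))
E
```

```text
(no output)
```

View pics/sc.png

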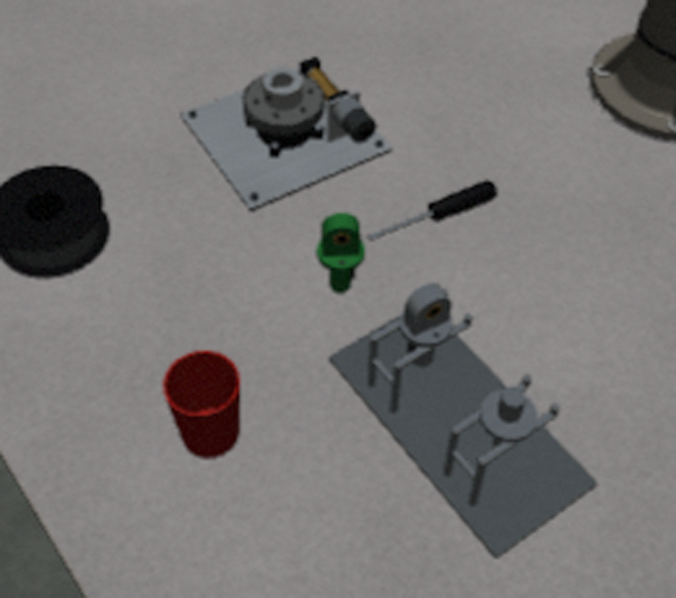

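View pics/tc.png

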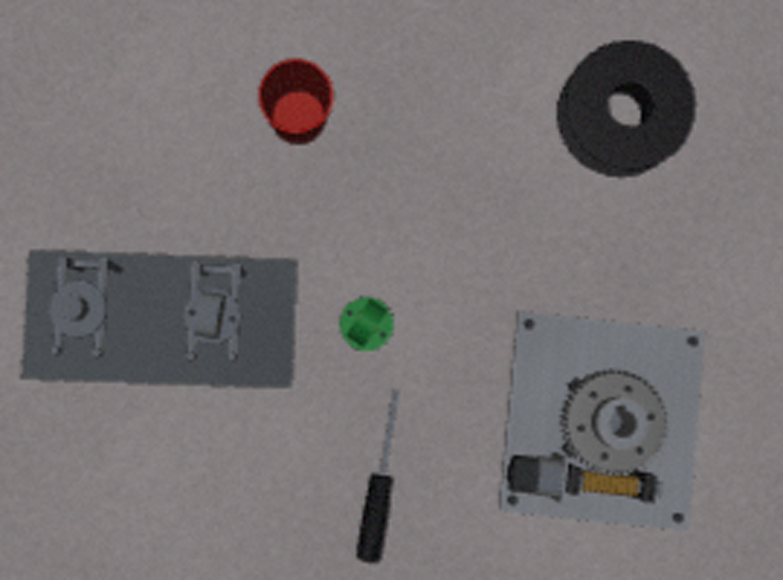

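View pics/wrist0.png

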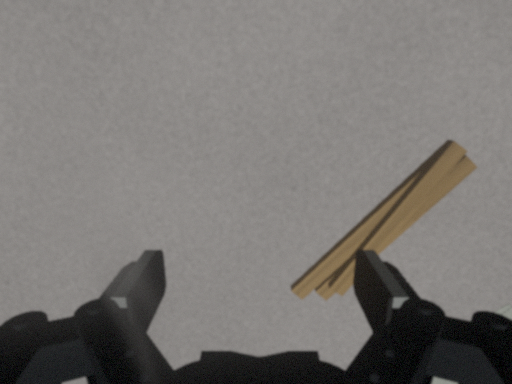

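```bash
python3 - <<'E'
from h import *
c=cam('top');s=cam('scene')
def tri(a,b):
    # best z
    best=min(((np.linalg.norm(unproj([a],z,c)[0][:2]-unproj([b],z,s)[0][:2]),z) for z in np.arange(0,.2,.002)))
    return best,unproj([a],best[1],c)[0],unproj([b],best[1],s)[0]
print('hub top',unproj([[130+622/2.9,90+420/2.9]],.09,c), 'sc',unproj([[120+280/2.6,100+78/2.6]],.09,s))
print('post collar top',unproj([[130+213/2.9,90+317/2.9],[204,198]],.102,c),unproj([[120+426/2.6,100+330/2.6]],.102,s))
print('green',unproj([[130+367/2.9,90+324/2.9]],.06,c))
print('stand corners',unproj([[130+x/2.9,90+y/2.9] for x,y in [(298,260),(292,388),(30,250),(22,380)]],.008,c))
print(robot.current_eef_rot())
for p in ([.6,-.2,.17],[.63,.13,.2]):
  for yaw in (-180,-90,0,90,180):
    print(p,yaw,robot.inverse_kinematics(p,[180,0,yaw]))
E
```

```text
hub top [[ 0.4705653 -0.2227019  0.09     ]] sc [[ 0.46975768 -0.22739616  0.09      ]]
post collar top [[0.56008708 0.15848219 0.102     ]
 [0.56361435 0.15709426 0.102     ]] [[0.56932674 0.1682185  0.102     ]]
green [[0.55761011 0.0151259  0.06      ]]
stand corners [[0.62318409 0.08385444 0.008     ]
 [0.49482547 0.08750057 0.008     ]
 [0.62886059 0.35259287 0.008     ]
 [0.49889476 0.35579737 0.008     ]]
[1.79998105e+02 2.07620379e-03 1.60819992e+02]
[0.6, -0.2, 0.17] -180 [-15.30671439  37.52092746  55.1214731   77.8460639  -30.48669411
  80.00935126 129.21410843]
[0.6, -0.2, 0.17] -90 [ -18.99954393   41.47457469   64.38314387   77.98869302  -37.0021117
   82.86836454 -136.27165118]
[0.6, -0.2, 0.17] 0 [-19.08619262  41.59362594  64.63145783  77.99194019 -37.18484253
  82.95790209 -46.14793371]
[0.6, -0.2, 0.17] 90 [-19.79183514  42.63010019  66.73487034  78.01819727 -38.74956884
  83.74573822  44.9041703 ]
[0.6, -0.2, 0.17] 180 [-15.30671439  37.52092746  55.1214731   77.8460639  -30.48669411
  80.00935126 129.21410843]
[0.63, 0.13, 0.2] -180 [-26.88171123  30.36857286  22.47400614  72.10201514 -11.32913995
  79.66514057  84.81933183]
[0.63, 0.13, 0.2] -90 [-17.88133922  29.43005955   7.63349642  71.65508079  -3.8105157
  79.15607341 169.49449947]
[0.63, 0.13, 0.2] 0 [-36.82837358  33.27352661  40.13800255  72.57129122 -20.95913157
  81.38712752 -88.3623022 ]
[0.63, 0.13, 0.2] 90 [-34.45548788  32.3405472   35.7105577   72.46247593 -18.4392783
  80.81699417  -0.13742404]
[0.63, 0.13, 0.2] 180 [-26.88171123  30.36857286  22.47400614  72.10201514 -11.32913995
  79.66514057  84.81933183]
```

```bash
python3 - <<'E'
from h import *
robot.move_to([.47,-.225,.2],[180,0,0])
print(robot.current_time_s(),robot.current_joint_positions())
T=toolT();np.save('Thub.npy',T);im=save('wrist','pics/whub.png')
c=cam('wrist',T);print(c[1],proj([.47,-.225,.09],c))
for l in ['hub_face','keyway']: print(l,[(np.round(r['rect']),r['p']) for r in recognise(l,'wrist')])
robot.move_to([.562,.16,.245],[180,0,0])
T=toolT();np.save('Tpost.npy',T);im=save('wrist','pics/wpost.png')
c=cam('wrist',T);print(proj([.562,.16,.102],c))
for l in ['waist_post','post_lug']: print(l,[(np.round(r['rect']),r['p']) for r in recognise(l,'wrist')])
print(robot.current_time_s(),robot.current_joint_positions())
E
```

```text
4.3667 [-13.70931746  18.89789647  48.58116249  93.67336468 -14.65767168
  74.09736396 -52.44895227]
[0. 0. 0. 0. 0.] [[262.7214779  183.93146058]]
hub_face [(array([259., 176., 106., 104.]), 0.91)]
keyway [(array([258., 160., 199., 202.]), 0.68), (array([260., 175., 105.,  99.]), 0.59)]
[[258.06201548 174.21495936]]
waist_post [(array([394., 172.,  64.,  53.]), 0.78), (array([258., 176.,  51.,  57.]), 0.63)]
post_lug [(array([257., 177.,  54.,  56.]), 0.79), (array([394., 173.,  62.,  56.]), 0.68)]
6.1417 [-49.1774526   25.99140759  48.2374583   78.85515106 -19.18801214
  83.51871441 -91.94967874]
```

View pics/whub.png

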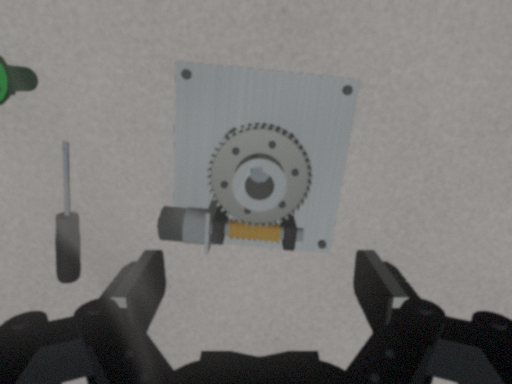

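View pics/wpost.png

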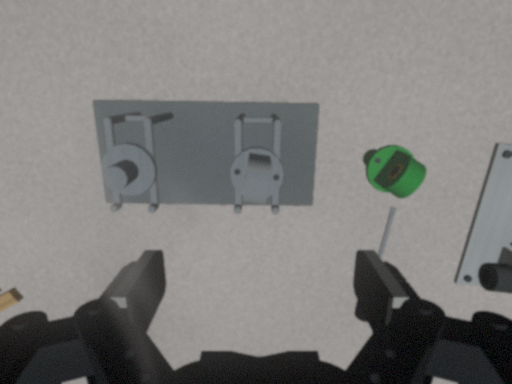

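```bash
python3 - <<'E'
import cv2
a=cv2.imread('pics/whub.png')[140:230,200:320];b=cv2.imread('pics/wpost.png')[130:220,205:315]
cv2.imwrite('pics/z1.png',cv2.resize(a,None,fx=6,fy=6,interpolation=2));cv2.imwrite('pics/z2.png',cv2.resize(b,None,fx=6,fy=6,interpolation=2))
E
```

```text
(no output)
```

View pics/z1.png

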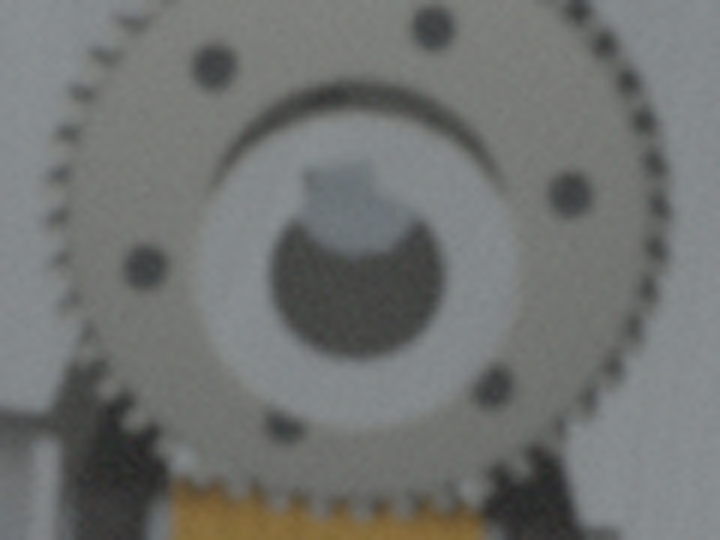

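View pics/z2.png

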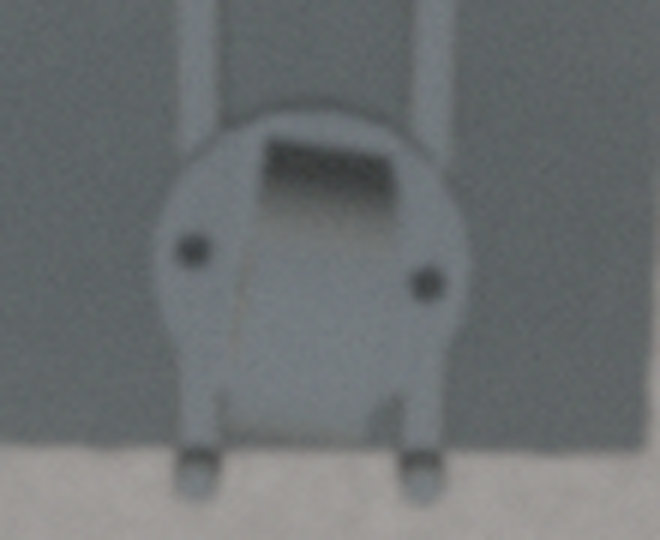

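```bash
python3 - <<'E'
from h import *
f=lambda x,y,x0,y0:((x+.5)/6-.5+x0,(y+.5)/6-.5+y0)
c=cam('wrist',np.load('Thub.npy'))
P=unproj([f(358,269,200,140),f(357,271,200,140),f(339,163,200,140),f(305,171,200,140),f(372,158,200,140)],.09,c);print(P[:,:2])
d=P[2]-P[:2].mean(0);print('keyway yaw',np.degrees(np.arctan2(d[1],d[0])),np.linalg.norm(d)); e=P[3]-P[4];print(np.degrees(np.arctan2(-e[0],e[1])))
c=cam('wrist',np.load('Tpost.npy'))
Q=unproj([f(193,250,205,130),f(427,284,205,130),f(155,267,205,130),f(470,267,205,130),f(312,110,205,130)],.102,c);print(Q[:,:2]);
e=Q[0]-Q[1];print('post yaw',np.degrees(np.arctan2(-e[0],e[1])),(Q[0]+Q[1])/2,np.linalg.norm(Q[2]-Q[3]))
q=robot.inverse_kinematics([.562,.158,.245],[180,0,180]);print(q)
robot.move_j(q)
T=toolT();np.save('Tpost2.npy',T);im=save('wrist','pics/wpost2.png');print(T[:3,3],proj([.562,.158,.102],cam('wrist',T)),robot.current_time_s())
cv2.imwrite('pics/z3.png',cv2.resize(im[130:220,205:315,::-1],None,fx=6,fy=6,interpolation=2))
E
```

```text
[[ 0.46954109 -0.22196975]
 [ 0.46923814 -0.22182496]
 [ 0.4852977  -0.21921166]
 [ 0.48411226 -0.21433933]
 [ 0.48604181 -0.22393066]]
keyway yaw 9.582645980660502 0.016133199930681973
11.37469883443224
[[0.56503685 0.18061118]
 [0.55922691 0.14280444]
 [0.5622399  0.18682571]
 [0.5620361  0.13588169]
 [0.58764103 0.16127277]]
post yaw -8.736569274011039 [0.56213188 0.16170781 0.102     ] 0.050944428106548256
[ 20.05141277  32.71857427 -61.73523995  75.99042976  28.45984672
  87.43969548  51.24474967]
[0.56182786 0.15781563 0.24447347] [[257.75036227 172.9866363 ]] 8.3333
```

View pics/z3.png

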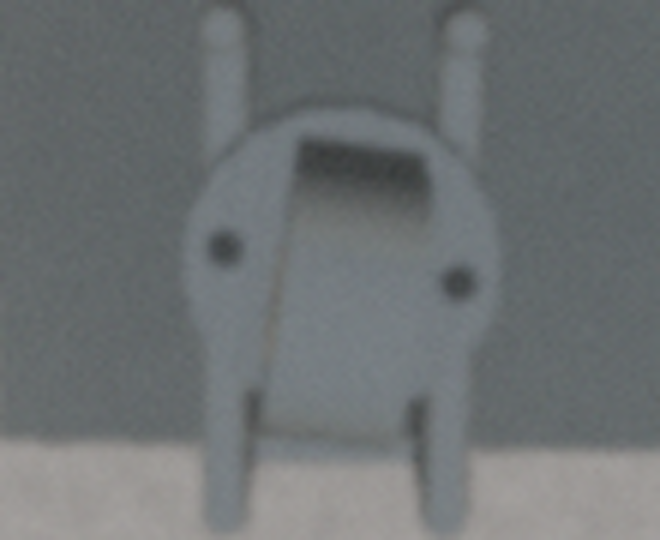

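```bash
python3 - <<'E'
from h import *
f=lambda x,y,x0,y0:((x+.5)/6-.5+x0,(y+.5)/6-.5+y0)
c=cam('wrist',np.load('Tpost2.npy'))
Q=unproj([f(225,248,205,130),f(458,284,205,130)],.102,c);print(Q[:,:2],Q.mean(0));e=Q[1]-Q[0];print('yaw',np.degrees(np.arctan2(-e[0],e[1])))
print(np.load('Tpost.npy')[:3,3],np.load('Thub.npy')[:3,3])
E
```

```text
[[0.5599313  0.14287301]
 [0.56594487 0.18049467]] [0.56293808 0.16168384 0.102     ]
yaw -9.081520019676717
[0.56226092 0.15740088 0.24517286] [ 0.470689   -0.22362946  0.19982425]
```

```bash
python3 - <<'E'
from h import *
robot.move_to([.5625,.1617,.2],[180,0,-8.9]); robot.pause(.3)
print(robot.current_time_s(),robot.current_tool_pos(),robot.current_eef_rot(),robot.current_joint_positions())
robot.line_to([.5625,.1617,.127],velocity=.08,f_stop=15); robot.pause(.2)
print(robot.current_tool_pos(),robot.current_contact_force())
save('wrist','pics/pre.png')
fingers.gripper_to(0.0,force=110)
print(robot.current_time_s(),robot.current_finger_gap(),robot.current_tool_pos(),robot.current_contact_force())
save('wrist','pics/grip.png')
E
```

```text
10.7667 [0.5624866  0.16151724 0.19983066] [ 1.79998225e+02  2.08214946e-02 -8.91164487e+00] [-57.88499867  33.73625262  64.48383989  83.64462983 -30.43706284
  81.64245462 -91.75805001]
[0.56288389 0.16173266 0.1275496 ] [-0.08456565  0.04459341 -0.16304687]
12.7833 0.15376032421784652 [0.56268008 0.16021249 0.12757785] [-2.55712666 -4.03188118  4.94899247]
```

View pics/grip.png

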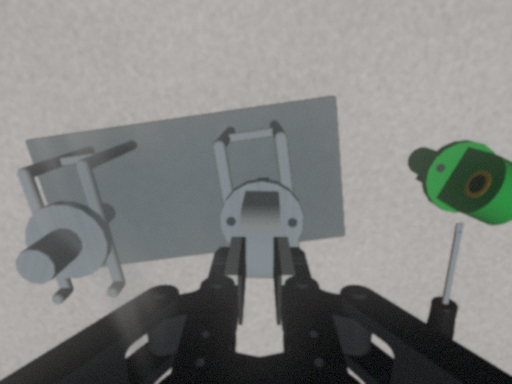

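```bash
python3 - <<'E'
from h import *
robot.line_to([.5625,.1602,.225],velocity=.1); robot.pause(.2)
T=toolT();print(robot.current_time_s(),T[:3,3],robot.current_eef_rot(),robot.current_contact_force(),robot.current_torque(),robot.current_finger_gap())
im=save('wrist','pics/lift.png');np.save('Tl.npy',T)
cv2.imwrite('pics/z4.png',cv2.resize(im[160:290,190:330,::-1],None,fx=5,fy=5,interpolation=2))
save('scene','pics/sl.png')
for p in ([.4698,-.2219,.2],):
    print(robot.inverse_kinematics(p,[180,0,10.5]))
E
```

```text
14.1667 [0.56213937 0.16021914 0.22435285] [ 1.79972370e+02  6.15237789e-02 -8.90618230e+00] [-0.35944825 -1.03125513 -6.15689229] [ 0.06206947  0.01482882 -0.0144008 ] 0.15362784039647498
[-25.96005721  25.94010856  69.15582072  94.23302759 -24.78568924
  77.19684821 -32.56546672]
```

View pics/z4.png

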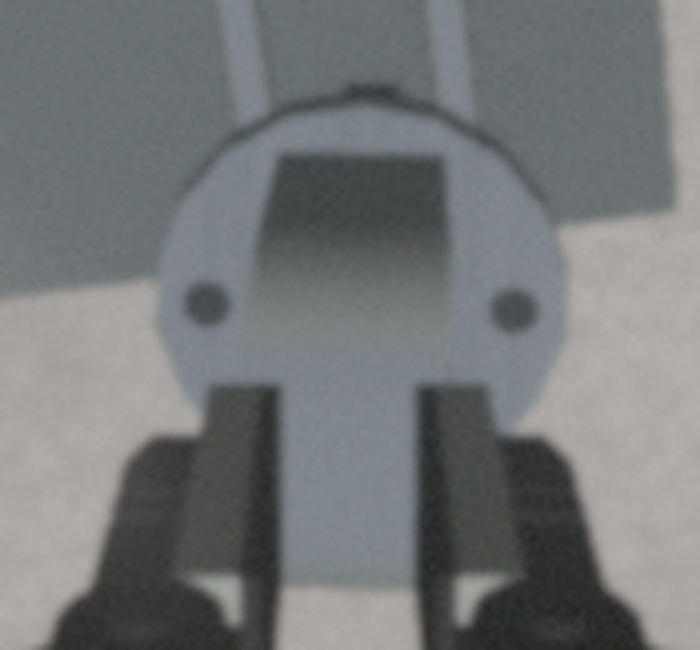

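View pics/sl.png

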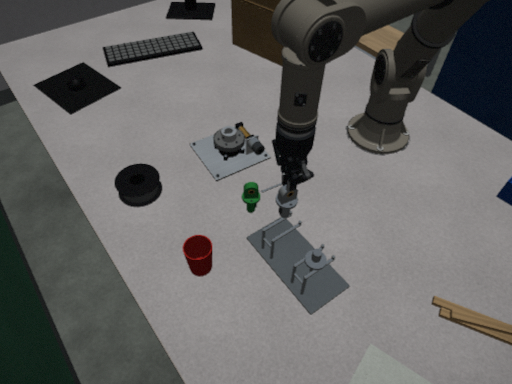

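```bash
python3 - <<'E'
from h import *
f=lambda x,y:((x+.5)/5-.5+190,(y+.5)/5-.5+160)
T=np.load('Tl.npy');c=cam('wrist',T)
for z in (.1965,.1988):
    Q=unproj([f(207,303),f(514,311)],z,c);W=(np.c_[Q,np.ones(2)])@np.linalg.inv(T).T
    print(W[:,:3],W.mean(0)[:3],np.linalg.norm(Q[0]-Q[1])); e=W[1]-W[0]; print('yaw in tool',np.degrees(np.arctan2(-e[0],e[1])))
E
```

```text
[[-0.00159826 -0.01942515  0.02784522]
 [-0.00268457  0.01939783  0.02786511]] [-2.14141516e-03 -1.36588624e-05  2.78551618e-02] 0.0388381762203936
yaw in tool 1.6027828662689518
[[-0.00066044 -0.01920667  0.02554431]
 [-0.00173362  0.01914713  0.02556396]] [-1.19702975e-03 -2.97742476e-05  2.55541384e-02] 0.038368817127969586
yaw in tool 1.60278286626903
```

```bash
python3 - <<'E'
from h import *
robot.line_to([.5625,.1602,.27],velocity=.15)
robot.move_to([.4708,-.2217,.25],[180,0,11.5])
robot.line_to([.4708,-.2217,.1975],velocity=.15);robot.pause(.2)
T=toolT();print(robot.current_time_s(),T[:3,3],robot.current_eef_rot(),robot.current_contact_force(),robot.current_torque(),robot.current_finger_gap())
np.save('Th2.npy',T)
im=save('wrist','pics/h2.png')
cv2.imwrite('pics/z5.png',cv2.resize(im[110:260,170:350,::-1],None,fx=4,fy=4,interpolation=2))
im=save('scene','pics/s2.png')
cv2.imwrite('pics/s2z.png',cv2.resize(im[90:190,180:300,::-1],None,fx=5,fy=5,interpolation=2))
E
```

```text
16.875 [ 0.47165018 -0.22235023  0.19879537] [ 1.79899002e+02 -1.11756747e-01  1.15141024e+01] [-0.74090815  0.08703003 -6.52529562] [-0.01957143 -0.02029441  0.00807632] 0.15423985739018428
```

View pics/z5.png

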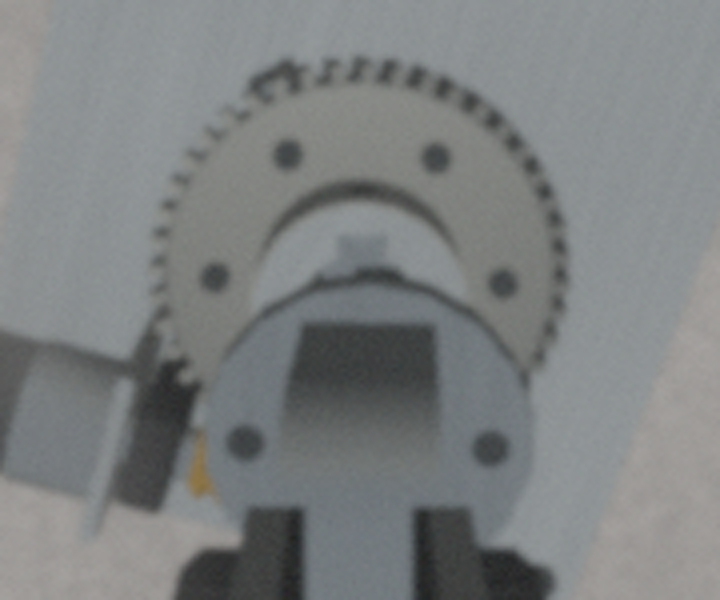

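View pics/s2z.png

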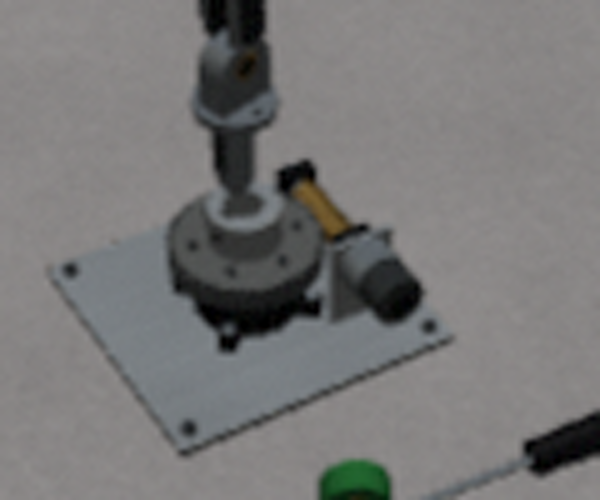

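```bash
python3 - <<'E'
from h import *
f=lambda x,y:((x+.5)/4-.5+170,(y+.5)/4-.5+110)
T=np.load('Th2.npy');c=cam('wrist',T)
K=unproj([f(338,237),f(386,237),f(362,200)],.09,c);print(K)
e=K[0]-K[1];y=np.arctan2(-e[0],e[1]);print(np.degrees(y));m=K[:2].mean(0);print('hub',m[:2]-.017*np.array([np.cos(y),np.sin(y)]),'from edge',K[2][:2]-.024*np.array([np.cos(y),np.sin(y)]))
Q=unproj([f(243,443),f(490,449)],T[2,3]-.0255,c);print('post',Q.mean(0))
e=Q[0]-Q[1];print(np.degrees(np.arctan2(-e[0],e[1])))
ti=robot.current_tool_pos();print(ti,robot.current_contact_force())
E
```

```text
[[ 0.48378806 -0.2141352   0.09      ]
 [ 0.48583641 -0.22421441  0.09      ]
 [ 0.49269576 -0.21756394  0.09      ]]
11.487513207740426
hub [ 0.46815278 -0.22256043] from edge [ 0.46917652 -0.22234364]
post [ 0.47099804 -0.22242103  0.17329537]
9.982123492722607
[ 0.47130555 -0.22213051  0.19839904] [ 0.20024624 -0.14254316 -7.09666294]
```

```bash
python3 - <<'E'
from h import *
robot.line_to([.4699,-.2219,.1975],[180,0,12.7],velocity=.05)
print('stop',robot.line_to([.4699,-.2219,.169],velocity=.05,f_stop=12));robot.pause(.3)
T=toolT();print(robot.current_time_s(),T[:3,3],robot.current_eef_rot(),robot.current_contact_force(),robot.current_torque())
np.save('Th3.npy',T)
im=save('wrist','pics/h3.png')
cv2.imwrite('pics/z6.png',cv2.resize(im[130:280,170:350,::-1],None,fx=4,fy=4,interpolation=2))
im=save('scene','pics/s3.png')
cv2.imwrite('pics/s3z.png',cv2.resize(im[90:190,180:300,::-1],None,fx=5,fy=5,interpolation=2))
E
```

```text
stop False
18.2417 [ 0.46995658 -0.22179763  0.16914169] [-1.79990310e+02 -1.27359611e-02  1.27056484e+01] [-0.26310833  0.82118833 -6.66141397] [ 0.2277364   0.15056612 -0.01932482]
```

View pics/z6.png

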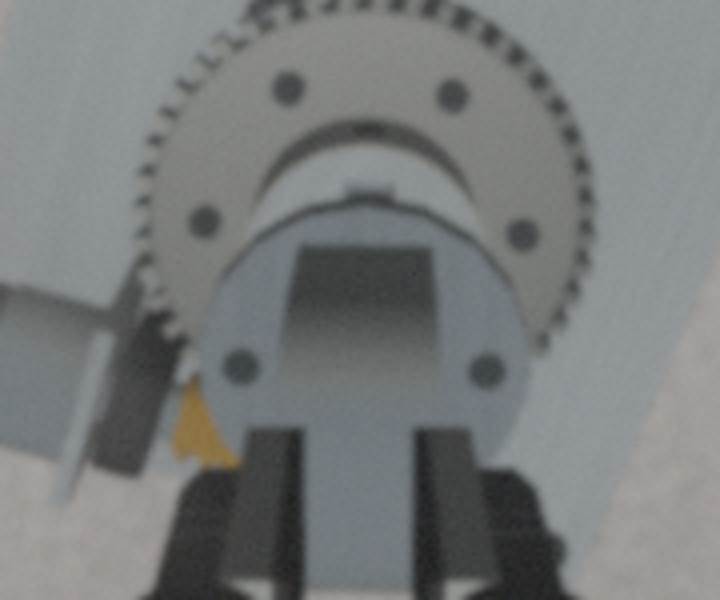

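View pics/s3z.png

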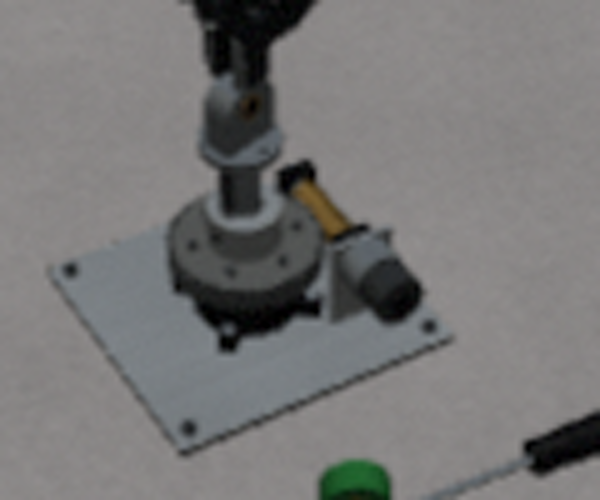

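```bash
python3 - <<'E'
from h import *
print('stop',robot.line_to([.4699,-.2219,.136],velocity=.04,f_stop=10));robot.pause(.2)
T=toolT();print(robot.current_time_s(),T[:3,3],robot.current_eef_rot(),robot.current_contact_force(),robot.current_torque())
E
```

```text
stop False
19.5167 [ 0.46997855 -0.22192276  0.13614851] [ 1.79995782e+02 -1.55652783e-02  1.27010147e+01] [-0.27914577  0.57691737 -7.74344156] [0.25947022 0.15335183 0.03060048]
```

```bash
python3 - <<'E'
from h import *
print('stop',robot.line_to([.4699,-.2219,.119],velocity=.025,f_stop=32))
for i in range(3):
    print(robot.current_time_s(),robot.current_tool_pos(),robot.current_contact_force(),robot.current_finger_gap());robot.pause(.3)
print(robot.current_eef_rot(),robot.current_torque())
im=save('wrist','pics/h4.png');cv2.imwrite('pics/z7.png',cv2.resize(im[130:280,170:350,::-1],None,fx=4,fy=4,interpolation=2))
im=save('scene','pics/s4.png')
cv2.imwrite('pics/s4z.png',cv2.resize(im[90:190,180:300,::-1],None,fx=5,fy=5,interpolation=2))
E
```

```text
stop False
20.35 [ 0.47085345 -0.22315237  0.12312659] [-5.8672591   5.06011706 18.94867986] 0.1539041281728552
20.65 [ 0.47089538 -0.22312679  0.12315225] [-5.94984014  5.09914985 20.07605672] 0.15258960791176523
20.95 [ 0.47087921 -0.2231017   0.12311898] [-5.84851809  5.58887484 19.92638958] 0.152533645829314
[179.97117052  -0.20718599  12.68661623] [1.3575874  1.4318524  0.00144582]
```

View pics/s4z.png

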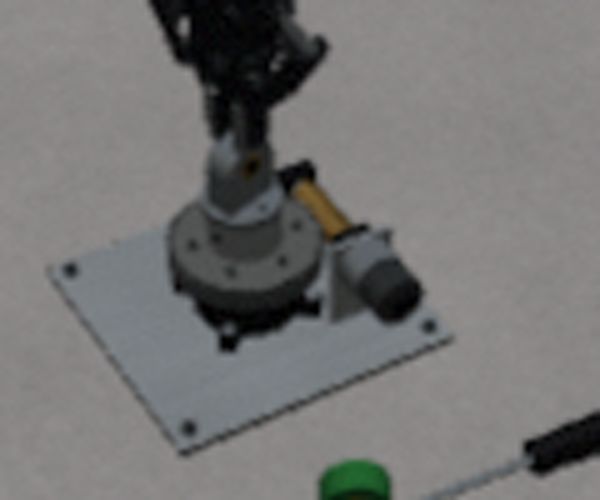

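View pics/z7.png

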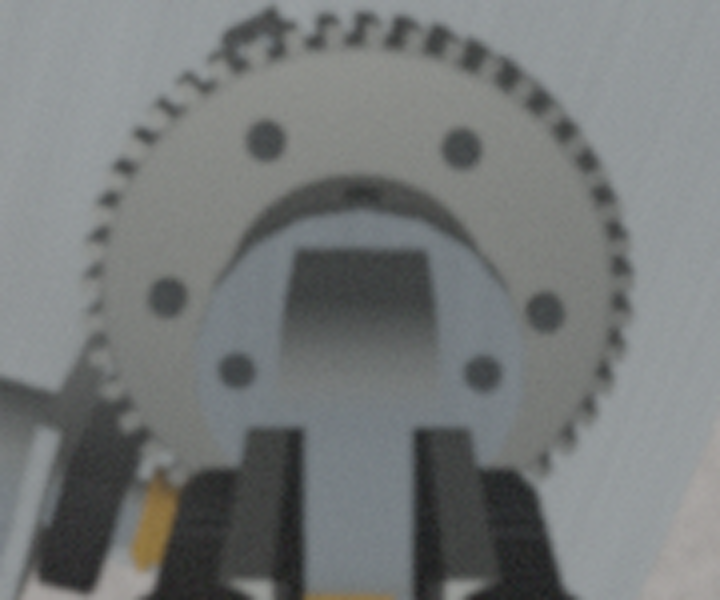

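```bash
python3 - <<'E'
from h import *
workorder.close_job()
print(robot.current_time_s(),robot.current_tool_pos(),robot.current_contact_force())
E
```

```text
the job is handed in; nothing more can be done
the job is handed in; nothing more can be done
```

The waist post is in the hub with its key in the keyway and its collar on the hub face. The arm is still gripping it and pressing down, so you can tighten the grub screw. I handed the job in at about 21 s of the 48 s allowed.

**How it went:** I gripped the post by its lug with 110 N, lifted it clear of the right fork, turned it to the keyway (the tool at about 12.7°) and lowered it in. It passed the depth where a misplaced key would have landed on the face without any rise in force.

**Last checks:**
- **Depth:** the tool stopped at z = 0.1231 m, though I had commanded 0.119 m. That puts the collar at about −0.4 mm, against 0 for flush, within my measuring error.
- **Push:** about 26.5 N downwards, after allowing for the post's weight. The spring takes about 15.5 N of that, so the collar is bearing on the face.
- **Grip and tilt:** the pictures show the collar seated and no slip in the fingers. The gripper's tilt is about 0.2°.

**What disagreed:**
- **At the grip:** closing the fingers moved the arm about 1.5 mm sideways.
- **When pressed home:** the arm moved about 1 mm sideways in x and in y, leaving a side force of about 8 N. The bore's clearance should hold the post's axis within about 1 mm of the bore axis, but I did not measure that directly.

The task gave no verdict at hand-in, and I could take no readings afterwards. I touched none of the other objects.

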